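# Unload a two-bay plate reader by its tray lips

## Robot

A 7-joint arm with a two-finger parallel gripper is mounted at the origin on the work surface. World frame = base frame: x ahead of the robot, y to its left, z up, the work surface at z = 0. Lengths are in m, angles in rad, forces in N, time in s.
With the tool pointing down it reaches from about 0.35 to 0.9 m from the base axis. Payload 8.1 kg.
Tool frame: the origin (TCP) lies midway between the tips of the shut fingers; the grasp point (between the pads) lies 19 mm behind it; x points along the fingers, z is the direction in which the jaws open and shut, and the axes are right-handed (so a half turn about x gives the same grasp; the last joint's range is limited). The gripper opens to 92 mm and grips with 3 to 60 N. Pads are 19 mm wide; open, the fingers measure 130 mm over their backs; the gripper's body (75 mm by 190 mm) begins 47 mm behind the grasp point.
Start: joints at [-1.416, 0.434, 0.025, 1.573, -0.012, 1.134, -0.075], TCP at [0.159, 0.604, 0.227] pointing down, gripper open.
Joint ranges: [-2.62, 2.62], [-0.44, 2.09], [-1.27, 1.32], [0.08, 2.57], [-1.32, 4.46], [0.12, 2], [-2.74, 2.74]. Speed limits (rad/s): [2.22, 2.22, 3.01, 3.01, 3.14, 3.14, 3.14].

## Interface

Orientations are given as a rotation vector (axis times angle).
In Python, from cell import arm gives the robot as it stands. The module is installed in compiled form; this text tells all that it offers.
- The arm moves only by the tool move_arm, never from a script. Its argument "steps" is text: rows parted by semicolons, each of 5 numbers parted by spaces: the shift along the tool's x, y, z in m, then the turn about the tool's x in rad, then the closure in counts, from 0 (fully open) to 255 (shut). A call has 1 to 10 rows; each row is the pose to reach, as a shift and turn from the pose commanded when the call began, along the tool's axes at that moment; what a row does not reach only later rows make up. A row lasts 1/12 s, in which the tool goes at most 41.7 mm and 7.16 degrees, less where a joint would pass 70% of its speed; a pose out of reach is approached as far as the arm can. A call with a gripper value outside its range is refused whole. The fingers move at their own pace and stop on an object; "squeeze" is the grip in N (left out, the last holds). Time passes only in rows, so rows that repeat a pose let the fingers close. It gives the time, the measured TCP pose, the force and the opening at its end, in the units of the state.
- arm.observe(): the state, without advancing time (a new reading comes with each control period).
- arm.get_image(name): name is "side" or "top"; returns a dict with "img" (420x560x3 uint8, blue, green, red), "z_map" (420x560 float32, m along the optical axis (not along the pixel's ray), 0 where there is no reading), "vfov" (degrees; the focal length in pixels is half the picture's height over the tangent of half this angle, whatever the lens; pixels are square), "cx", "cy" (the principal point, pixels), "extrinsics" (4x4, takes a point from camera to world coordinates). Camera axes: x right, y up, looking along -z (the intrinsics and any distortion apply to the point x, -y, -z); pixel columns grow to the right and rows downward; lengths in m; the calibration is good to about 2 mm. A picture is of the moment at which its call begins.
- arm.sign_off(): hands the job in, once; it reports no verdict.
The state is a dict: "clock": time; "joints": joint angles; "dq": joint speeds; "joint_efforts": joint torques, N m; "position": TCP position; "ee_rot": TCP orientation; "force": force on the tool from outside, world axes, zero at the start; "ft_torque": the same for the moment, N m; "width": opening from 0.0 (shut) to 1.0 (fully open).
Only numpy, scipy, OpenCV 4.12 (cv2) and the standard library are available. Lean on these libraries where they do the work, as an engineer would, in place of code of your own. Each camera call takes 0.05 s, during which the arm holds its last target.

## Task

First push the empty tray of the plate reader fully home; then hook a fingertip behind the upturned lip of the tray that carries the microplate and draw it fully out to its stop, so that the plate can be collected from above, and move clear. Do not pinch a tray lip, do not touch or lift the microplate, and leave the things standing around the reader where they are.

Things in the scene. Friction and masses are not known exactly. Their poses are not given: they have to be found in the camera images.
- reader: fixed white and grey housing, 175 mm deep, 412 mm wide, 85 mm high (110 mm from 85 mm behind its front). Origin on the bench in its middle plane, 15 mm in front of its front face; x points into it, y left seen from the robot. Two trays side by side, centre lines 95 mm either side of the origin; which is where varies. 19 mm high rails reach 202 mm ahead of the origin under each tray.
- loaded_tray (a joint): aluminium tray with the microplate in it; slides level on two rails, out along the reader's -x. Joint in m: 0 = fully home, 0.110 = fully out at its stop. About 2 N friction plus 8 N per m/s, no spring, stays where left. 145 mm wide, 152 mm deep; upper face of its floor 25 mm above the bench. Starts fully home.
- empty_tray (a joint): the other aluminium tray, bare, same shape; slides level on two rails, out along the reader's -x. Joint in m: 0 = fully home, 0.110 = fully out at its stop. About 2 N friction plus 8 N per m/s, no spring, stays where left. 145 mm wide, 152 mm deep; upper face of its floor 25 mm above the bench. Starts 45 to 90 mm out.
- loaded_tray_lip (a point): middle of the top edge of the back face (towards the reader) of the loaded tray's upturned front lip, 55 mm above the bench; moves with the tray, axes as the reader's. Lip: upright strip 100 mm wide (y), 8 mm thick, 30 mm high above the tray floor. Behind it (+x) 45 mm of free tray floor, then a 6 mm high nest wall; plate 50 mm behind. Tray home: housing front 92 mm behind.
- empty_tray_lip (a point): the same point on the empty tray's lip (same sizes and axes). The lip's front face, to push on, is 8 mm nearer the robot than this point.
- plate: the white and grey gridded microplate, 85.5 mm (x) by 127.8 mm (y) by 14.4 mm high, 60 g, lying loose in the nest of the loaded tray with about 2 mm play; with the tray home its front 40 mm show in front of the housing. Origin at the centre of its underside, which is 30 mm below the lip's top edge.
- vial: capped amber vial, 26 mm across, 60 mm high, loose, standing on the bench between the two trays. Origin at the centre of its underside.
- bottle: amber reagent bottle, 60 mm across, 140 mm high, loose, standing to the left of the reader's trays. Origin at the centre of its underside.
- jar: white jar, 56 mm across, 75 mm high, loose, to the right of the reader's trays. Origin at the centre of its underside.
- beaker: glass beaker, 72 mm across, 95 mm high, loose, to the left on the bench. Origin at the centre of its underside.
- timer: white bench timer, 65 by 65 by 18 mm, loose, to the right on the bench. Origin at the centre of its underside.

How it is judged:
On the way, in this order (a step that is already met when the one before it is completed fails the run):
1. the empty tray is fully home while the loaded one is still in (value of joint empty_tray below 0.005 m and value of joint loaded_tray below 0.05 m), for 0.2 s.
2. the loaded tray is drawn fully out (value of joint loaded_tray above 0.104 m), for 0.2 s.
At the end, for the whole second after the job is handed in: the empty tray is home (within 7 mm), the loaded tray is out to its stop (within 8 mm), and the microplate lies flat, at rest and seated in its nest (value of joint empty_tray below 0.007 m and value of joint loaded_tray above 0.102 m and linear speed of plate below 0.02 m/s and z of plate in the frame of loaded_tray_lip below -0.025 m and angle between plate's own z axis and vertical below 0.05 rad); the robot touches nothing.
It fails at once if the microplate lifted, tipped or jolted out of its nest in the tray (z of plate in the frame of loaded_tray_lip above -0.023 m or angle between plate's own z axis and vertical above 0.1 rad).
It fails at once if the robot pressed on the microplate (over 2 N) (contact force between any of the fingers, the arm and plate above 2 N).
It fails at once if the lip of the loaded tray was pinched: its front and back faces pressed at once, over 2 N each (contact force between the fingers and loaded_tray_c0 above 2 N and contact force between the fingers and loaded_tray_c1 above 2 N).
It fails at once if the lip of the empty tray was pinched: its front and back faces pressed at once, over 2 N each (contact force between the fingers and empty_tray_c0 above 2 N and contact force between the fingers and empty_tray_c1 above 2 N).
It fails at once if one of the small things standing around (vial, bottle, jar, beaker, timer) was shifted by more than 25 mm (distance of any of vial, bottle, jar, beaker, timer from where it was at the start of the episode above 0.025 m).
It also fails if it takes over 45 s, if anything falls off the work surface, if the arm or the gripper's body presses on something with over 40 N, if the wrist force passes 120 N, or if a joint passes its speed limit or range.

## Working session

There is one attempt and no reset: what is moved stays moved. The work goes in short steps, Python scripts to look and compute and a tool call to move; the robot and the scene stay as the last step left them, time stands still between calls to the robot, and variables do not carry over. Pictures are saved under pics/ and viewed, and the job is handed in when it is done.

Besides the shell and the picture viewer there is one more tool, called as name(argument=value, ...) on one line, values as JSON. move_arm: Moves the arm, as the interface text tells. Its arguments: {"type":"object","properties":{"steps":{"type":"string"},"squeeze":{"type":"number"}},"required":["steps"]}

```bash
mkdir -p pics; ls
python3 - <<'E'
from cell import arm
import cv2, numpy as np, pickle
d={}
for n in("side","top"):
    r=arm.get_image(n); d[n]=r; cv2.imwrite(f"pics/{n}0.png",r["img"])
    print(n,r["vfov"],r["cx"],r["cy"],[k for k in r]);print(np.round(r["extrinsics"],3))
pickle.dump(d,open("d0.pkl","wb"))
s=arm.observe();print(s)
E
```

```text
pics
side 45.49694121697167 287.6035880293737 210.47815930545562 ['img', 'z_map', 'vfov', 'cx', 'cy', 'extrinsics']
[[ 0.705  0.391 -0.592 -0.289]
 [-0.709  0.415 -0.57  -0.776]
 [ 0.023  0.821  0.57   0.868]
 [ 0.     0.     0.     1.   ]]
top 46.240102957010286 279.3778399959839 210.65618061406155 ['img', 'z_map', 'vfov', 'cx', 'cy', 'extrinsics']
[[ 0.012  0.989 -0.146  0.332]
 [-1.     0.014  0.015  0.002]
 [ 0.017  0.146  0.989  1.468]
 [ 0.     0.     0.     1.   ]]
{'clock': 0.1, 'joints': array([-1.41556516,  0.43515152,  0.02499906,  1.57397848, -0.01158352,
        1.13399128, -0.07508087]), 'dq': array([ 0.00066308, -0.00074329, -0.00020599, -0.00011308,  0.00104043,
       -0.00139431,  0.00044549]), 'joint_efforts': array([ 3.72945884e-03, -6.69122171e+01,  9.88708846e-01, -3.15141714e+01,
       -6.03447156e-02,  3.73234903e-02,  5.66250287e-05]), 'position': array([0.15932228, 0.60389644, 0.22603554]), 'ee_rot': array([-1.01809254,  1.32125018,  1.0164925 ]), 'force': array([ 0.0845388 , -0.07868706,  0.33088642]), 'ft_torque': array([-0.01814497,  0.07957239, -0.01121736]), 'width': 0.9958097832966926}
```

View pics/side0.png

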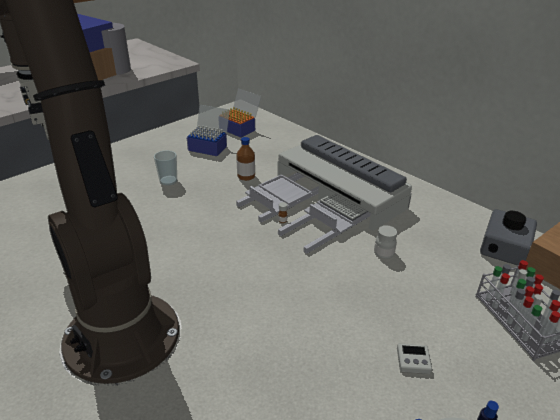

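View pics/top0.png

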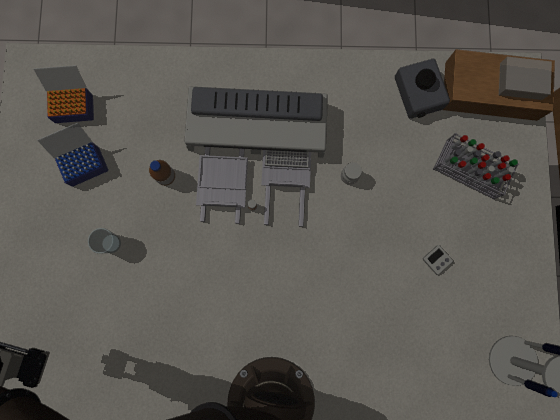

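The empty tray is on the left, pulled out (its lip at about (222,205) in the top view). The loaded tray is on the right and home, with its lip at about (286,183). The vial is at (253,205) between them.

```bash
cat > h.py <<'E'
import numpy as np, cv2, pickle
def cloud(r):
    z=r["z_map"]; H,W=z.shape; f=H/2/np.tan(np.radians(r["vfov"]/2))
    u,v=np.meshgrid(np.arange(W),np.arange(H))
    p=np.stack([(u-r["cx"])/f*z,-(v-r["cy"])/f*z,-z],-1)
    E=r["extrinsics"]; w=p@E[:3,:3].T+E[:3,3]; w[z<=0]=np.nan
    return w
E
python3 - <<'E'
from h import *
d=pickle.load(open("d0.pkl","rb"))
w=cloud(d["top"])
for (u,v) in [(150,300),(350,300),(500,300),(60,220),(250,250),(400,200),(20,380),(530,230)]: print(u,v,np.round(w[v,u],4))
ws=cloud(d["side"])
for (u,v) in [(250,300),(350,300),(500,380),(200,250),(450,200)]: print('s',u,v,np.round(ws[v,u],4))
for n,u0,v0,u1,v1,W in(("top",180,80,380,240,w),("side",220,120,430,270,ws)):
    c=d[n]["img"][v0:v1,u0:u1]; cv2.imwrite(f"pics/{n}crop.png",cv2.resize(c,None,fx=3.7,fy=3.7,interpolation=cv2.INTER_CUBIC))
# heights down columns
for u in (212,222,232,274,286,297):
    print(u,[(v,)+tuple(np.round(w[v,u]*1000).astype(int)) for v in range(140,212,3)])
E
```

```text
150 300 [0.2794 0.3547 0.0008]
350 300 [ 0.2861 -0.2319 -0.0019]
500 300 [ 2.914e-01 -6.764e-01  6.000e-04]
60 220 [0.5108 0.6325 0.0043]
250 250 [ 0.4296  0.0659 -0.004 ]
400 200 [ 0.5877 -0.3874 -0.003 ]
20 380 [0.1108 0.5611 0.312 ]
530 230 [ 5.010e-01 -7.793e-01  3.000e-04]
s 250 300 [ 0.2745 -0.1169  0.0042]
s 350 300 [ 4.520e-01 -2.814e-01 -1.000e-04]
s 500 380 [ 0.4985 -0.6428 -0.0031]
s 200 250 [ 0.3088  0.1265 -0.0049]
s 450 200 [ 1.0311 -0.2211 -0.0015]
212 [(140, np.int64(740), np.int64(178), np.int64(89)), (143, np.int64(733), np.int64(179), np.int64(82)), (146, np.int64(726), np.int64(180), np.int64(73)), (149, np.int64(738), np.int64(189), np.int64(-2)), (152, np.int64(727), np.int64(188), np.int64(4)), (155, np.int64(718), np.int64(188), np.int64(0)), (158, np.int64(702), np.int64(184), np.int64(26)), (161, np.int64(693), np.int64(184), np.int64(27)), (164, np.int64(684), np.int64(184), np.int64(27)), (167, np.int64(674), np.int64(183), np.int64(28)), (170, np.int64(666), np.int64(183), np.int64(25)), (173, np.int64(656), np.int64(183), np.int64(27)), (176, np.int64(64
[... 6105 characters left out ...]
), np.int64(-71), np.int64(27)), (179, np.int64(642), np.int64(-71), np.int64(27)), (182, np.int64(627), np.int64(-70), np.int64(54)), (185, np.int64(620), np.int64(-71), np.int64(44)), (188, np.int64(619), np.int64(-73), np.int64(5)), (191, np.int64(610), np.int64(-73), np.int64(2)), (194, np.int64(601), np.int64(-73), np.int64(1)), (197, np.int64(-9223372036854775808), np.int64(-9223372036854775808), np.int64(-9223372036854775808)), (200, np.int64(583), np.int64(-73), np.int64(0)), (203, np.int64(573), np.int64(-73), np.int64(0)), (206, np.int64(564), np.int64(-73), np.int64(1)), (209, np.int64(555), np.int64(-74), np.int64(-1))]<stdin>:11: RuntimeWarning: invalid value encountered in cast
```

View pics/topcrop.png

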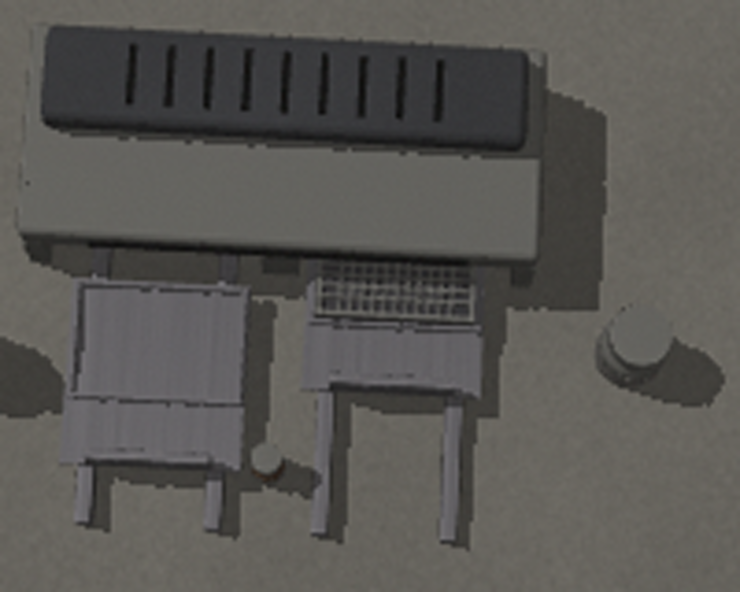

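View pics/sidecrop.png

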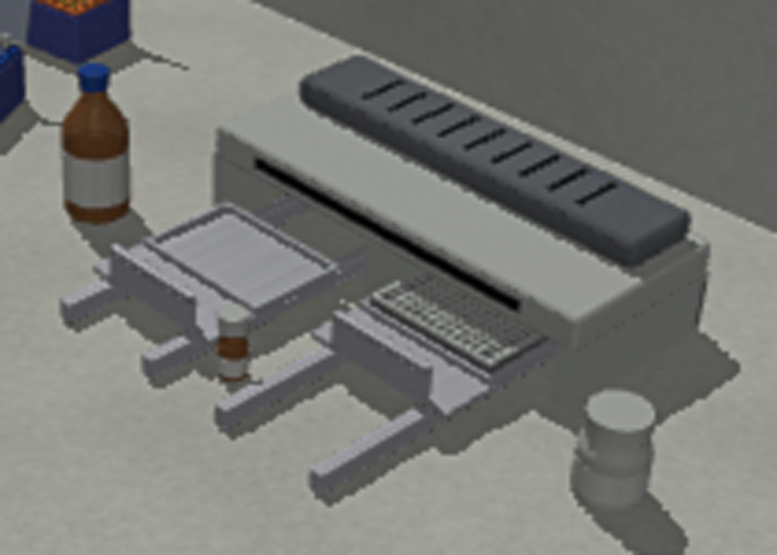

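Run:
```python
from h import *
d=pickle.load(open("d0.pkl","rb"))
for n in("top","side"):
    w=cloud(d[n]).reshape(-1,3)
    w=w[~np.isnan(w[:,0])]
    # housing top lower part : z 75..95, x .68-.82
    m=(abs(w[:,2]-85)<1e9)
    H=w[(w[:,2]>.078)&(w[:,2]<.095)&(w[:,0]>.68)&(w[:,0]<.85)&(w[:,1]>-.3)&(w[:,1]<.28)]
    print(n,"housing n",len(H),np.percentile(H,[1,99],axis=0).round(3).tolist(),"zmed",np.median(H[:,2]))
    # front edge per y bin
    ys=np.arange(-.12,.22,.02);e=[]
    for y in ys:
        q=H[abs(H[:,1]-y)<.01]
        if len(q)>3:e.append((y,q[:,0].min()))
    e=np.array(e); 
    if len(e)>3: print("edge fit",np.polyfit(e[:,0],e[:,1],1),np.round(e[:,1],4))
    for nm,y0,y1,x0,x1 in(("empty",.07,.21,.54,.60),("loaded",-.12,.05,.60,.66)):
        L=w[(w[:,2]>.042)&(w[:,2]<.064)&(w[:,0]>x0)&(w[:,0]<x1)&(w[:,1]>y0)&(w[:,1]<y1)]
        print(nm,len(L),"mean",L.mean(0).round(4),"min",L.min(0).round(4),"max",L.max(0).round(4),"slope",np.polyfit(L[:,1],L[:,0],1).round(4))
    for nm,c,zr in(("vial",(.56,.07),(.03,.08)),("jar",(.65,-.23),(.05,.1)),("bottle",(.66,.33),(.03,.2)),("beaker",(.45,.47),(.03,.2))):
        q=w[(abs(w[:,0]-c[0])<.06)&(abs(w[:,1]-c[1])<(.03 if nm=="vial" else .08))&(w[:,2]>zr[0])&(w[:,2]<zr[1])]
        if len(q): print(nm,len(q),q.min(0).round(3),q.max(0).round(3),np.median(q,0).round(3))
```

```text
top housing n 4280 [[0.721, -0.149, 0.079], [0.833, 0.254, 0.093]] zmed 0.08497891579174699
edge fit [0.03088585 0.72109194] [0.7171 0.7179 0.7184 0.719  0.7202 0.719  0.7225 0.7228 0.7238 0.7202
 0.7227 0.7276 0.7252 0.7242 0.7249 0.7272 0.7269]
empty 118 mean [0.5611 0.1544 0.0534] min [0.5562 0.0717 0.0427] max [0.5674 0.2058 0.0612] slope [0.03   0.5564]
loaded 117 mean [ 0.624  -0.0379  0.0526] min [ 0.6194 -0.0855  0.0431] max [0.6293 0.012  0.0638] slope [0.0274 0.6251]
vial 77 [0.548 0.051 0.03 ] [0.62  0.095 0.069] [0.562 0.063 0.059]
jar 253 [ 0.636 -0.256  0.05 ] [ 0.685 -0.205  0.085] [ 0.658 -0.229  0.075]
bottle 455 [0.62  0.295 0.03 ] [0.679 0.355 0.147] [0.642 0.317 0.095]
beaker 450 [0.412 0.442 0.03 ] [0.479 0.513 0.102] [0.447 0.492 0.074]
side housing n 2469 [[0.718, -0.152, 0.079], [0.834, 0.251, 0.094]] zmed 0.08543075087138186
edge fit [0.044093   0.71816292] [0.7123 0.7154 0.715  0.7144 0.7183 0.718  0.7163 0.7163 0.7208 0.7199
 0.7225 0.7233 0.7219 0.7255 0.7247 0.7255 0.7284]
empty 140 mean [0.5594 0.1492 0.0517] min [0.5522 0.07   0.042 ] max [0.5686 0.21   0.0609] slope [0.0285 0.5551]
loaded 157 mean [ 0.6225 -0.0381  0.0509] min [ 0.614  -0.0867  0.0424] max [0.6346 0.0146 0.0594] slope [0.0452 0.6242]
vial 112 [0.546 0.047 0.03 ] [0.618 0.096 0.065] [0.556 0.059 0.051]
jar 305 [ 0.632 -0.257  0.05 ] [ 0.684 -0.206  0.08 ] [ 0.65  -0.236  0.073]
bottle 516 [0.618 0.294 0.031] [0.677 0.351 0.145] [0.639 0.313 0.082]
beaker 550 [0.409 0.44  0.03 ] [0.479 0.519 0.1  ] [0.439 0.462 0.076]
```

```bash
cat >> h.py <<'E'
from scipy.spatial.transform import Rotation as Ro
T=-0.031
RX=np.array([np.cos(T),np.sin(T),0]);RY=np.array([-np.sin(T),np.cos(T),0])
def plan(arm,targets):
    s=arm.observe();R=Ro.from_rotvec(s["ee_rot"]).as_matrix();p=s["position"]
    print("t",s["clock"],"p",p.round(4),"F",s["force"].round(2),"w",round(s["width"],3));print(R.round(3))
    zz=R[:,2]*np.sign(R[:,2]@RY)
    print("jaw err about world z (rad)",np.arctan2(np.cross(zz,RY)[2],zz@RY).round(4))
    for t in targets: print(t,"->",(R.T@(np.array(t)-p)).round(4))
E
python3 - <<'E'
from h import *; from cell import arm
plan(arm,[(.49,.155,.227),(.49,.155,.038)])
E
```

```text
t 0.1 p [0.1593 0.6039 0.226 ] F [ 0.08 -0.08  0.33] w 0.996
[[-0.    -0.967  0.255]
 [-0.001  0.255  0.967]
 [-1.    -0.    -0.001]]
jaw err about world z (rad) 0.2269
(0.49, 0.155, 0.227) -> [-4.000e-04 -4.342e-01 -3.497e-01]
(0.49, 0.155, 0.038) -> [ 0.1886 -0.4342 -0.3495]
```

move_arm(steps="0 -0.031 -0.025 0 255;0 -0.062 -0.05 -0.03 255;0 -0.093 -0.075 -0.06 255;0 -0.124 -0.1 -0.09 255;0 -0.155 -0.125 -0.12 255;0 -0.186 -0.15 -0.15 255;0 -0.217 -0.175 -0.18 255;0 -0.248 -0.2 -0.2 255;0 -0.279 -0.225 -0.227 255;0 -0.31 -0.25 -0.227 255", squeeze=10)

```text
clock: 0.93
position: [0.396, 0.2816, 0.2266]
ee_rot: [-1.188, 1.223, 1.188]
force: [0.1, 1.3, 0.4]
width: 0.325
```

Run:
```python
from h import *; from cell import arm
plan(arm,[(.49,.155,.20),(.49,.155,.038)])
```

```text
t 0.9333 p [0.396  0.2816 0.2266] F [0.07 1.29 0.4 ] w 0.325
[[-0.    -1.     0.029]
 [-0.     0.029  1.   ]
 [-1.     0.    -0.   ]]
jaw err about world z (rad) -0.002
(0.49, 0.155, 0.2) -> [ 0.0266 -0.0977 -0.1238]
(0.49, 0.155, 0.038) -> [ 0.1886 -0.0977 -0.1238]
```

move_arm(steps="0 -0.025 -0.031 0 255;0 -0.05 -0.062 0 255;0 -0.075 -0.093 0 255;0 -0.098 -0.124 0 255;0.035 -0.098 -0.124 0 255;0.07 -0.098 -0.124 0 255;0.105 -0.098 -0.124 0 255;0.14 -0.098 -0.124 0 255;0.17 -0.098 -0.124 0 255;0.17 -0.098 -0.124 0 255")

```text
clock: 1.77
position: [0.4858, 0.1552, 0.0518]
ee_rot: [-1.185, 1.232, 1.191]
force: [-1.2, 0.2, 0.4]
width: 0.006
```

Run:
```python
from h import *; from cell import arm
plan(arm,[(.53,.154,.037),(.61,.152,.037)])
for n in("side","top"):
    r=arm.get_image(n); i=r["img"]; cv2.imwrite(f"pics/{n}1.png",cv2.resize(i[80:270,180:430],None,fx=3,fy=3))
```

```text
t 1.7667 p [0.4858 0.1552 0.0518] F [-1.17  0.2   0.38] w 0.006
[[-0.008 -0.999  0.031]
 [-0.004  0.031  1.   ]
 [-1.     0.008 -0.004]]
jaw err about world z (rad) -0.0002
(0.53, 0.154, 0.037) -> [ 0.0144 -0.0444  0.0002]
(0.61, 0.152, 0.037) -> [ 0.0138 -0.1244  0.0007]
```

View pics/side1.png

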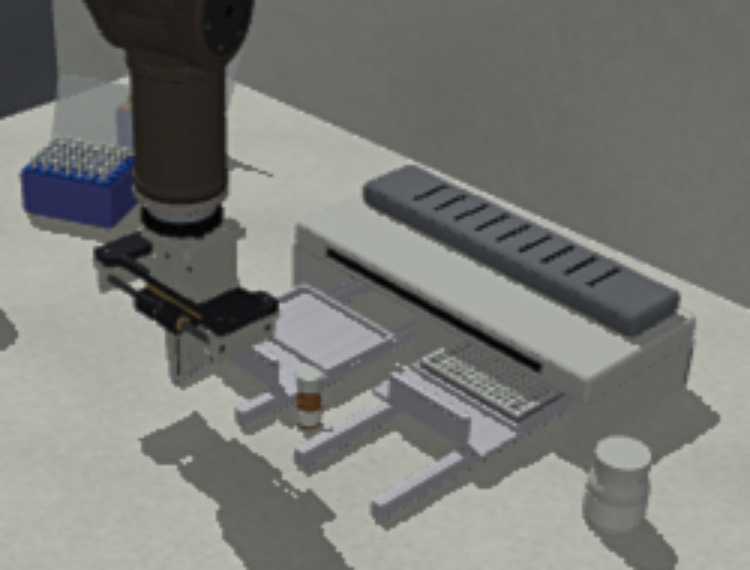

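The shut fingers, at about (190,360) in the crop, stand in front of the empty tray's lip and clear of the vial. Next I lower them and push.

move_arm(steps="0.013 -0.01 0 0 255;0.013 -0.03 0 0 255;0.013 -0.045 0 0 255;0.013 -0.055 0 0 255;0.013 -0.065 0 0 255;0.013 -0.075 0 0 255;0.013 -0.085 0 0 255;0.013 -0.095 0 0 255;0.013 -0.105 0 0 255;0.013 -0.115 0 0 255")

```text
clock: 2.7
position: [0.6049, 0.1531, 0.0438]
ee_rot: [-1.186, 1.224, 1.187]
force: [-2.6, 0.8, 2.0]
width: 0.005
```

move_arm(steps="0 -0.003 0 0 255;0 -0.006 0 0 255;0 -0.009 0 0 255;0 -0.012 0 0 255;0 -0.014 0 0 255;0 -0.014 0 0 255")

```text
clock: 3.2
position: [0.6177, 0.1525, 0.0435]
ee_rot: [-1.186, 1.225, 1.188]
force: [-3.7, -0.1, 0.6]
width: 0.006
```

move_arm(steps="0 -0.002 0 0 255;0 -0.004 0 0 255;0 -0.006 0 0 255;0 -0.006 0 0 255")

```text
clock: 3.53
position: [0.6178, 0.1526, 0.0428]
ee_rot: [-1.182, 1.233, 1.196]
force: [-22.9, -1.0, 15.4]
width: 0.003
```

The tray is against its stop: 23 N and no further motion. I back off and check.

move_arm(steps="0 0.005 0 0 255;0 0.03 0 0 255;0 0.06 0 0 255;-0.04 0.06 0 0 255;-0.08 0.06 0 0 255;-0.08 0.06 -0.03 0 255;-0.08 0.06 -0.06 0 255;-0.08 0.06 -0.09 0 255;-0.08 0.06 -0.09 0 255")

```text
clock: 4.28
position: [0.5624, 0.0568, 0.1247]
ee_rot: [-1.185, 1.228, 1.177]
force: [0.1, -0.3, -0.7]
width: 0.004
```

Run:
```python
from h import *; from cell import arm
plan(arm,[(.642,-.038,.12)])
for n in("side","top"):
    r=arm.get_image(n); i=r["img"]; cv2.imwrite(f"pics/{n}2.png",cv2.resize(i[80:270,180:430],None,fx=3,fy=3))
    w=cloud(r).reshape(-1,3); w=w[~np.isnan(w[:,0])]
    for nm,y0,y1 in(("empty",.11,.205),("loaded",-.087,.013)):
        L=w[(w[:,2]>.044)&(w[:,2]<.062)&(w[:,0]>.6)&(w[:,0]<.66)&(w[:,1]>y0)&(w[:,1]<y1)]
        print(n,nm,len(L),(L@RX).mean().round(4) if len(L) else None, L.min(0).round(4),L.max(0).round(4))
```

```text
t 4.2833 p [0.5624 0.0568 0.1247] F [ 0.11 -0.27 -0.66] w 0.004
[[ 0.003 -0.999  0.038]
 [-0.003  0.038  0.999]
 [-1.    -0.003 -0.003]]
jaw err about world z (rad) 0.0074
(0.642, -0.038, 0.12) -> [ 0.0052 -0.0832 -0.0916]
side empty 100 0.6243 [0.6215 0.1102 0.0441] [0.6356 0.2017 0.0591]
side loaded 144 0.623 [ 0.616  -0.0858  0.0442] [0.6308 0.012  0.0592]
top empty 30 0.6256 [0.6279 0.1758 0.0443] [0.6381 0.2026 0.0612]
top loaded 66 0.6251 [ 0.6185 -0.0852  0.0442] [0.6289 0.0061 0.0615]
```

View pics/top2.png

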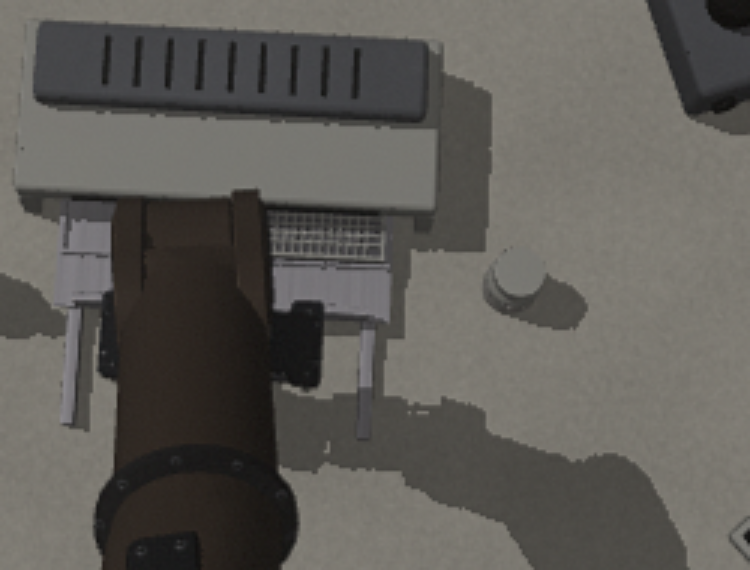

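View pics/side2.png

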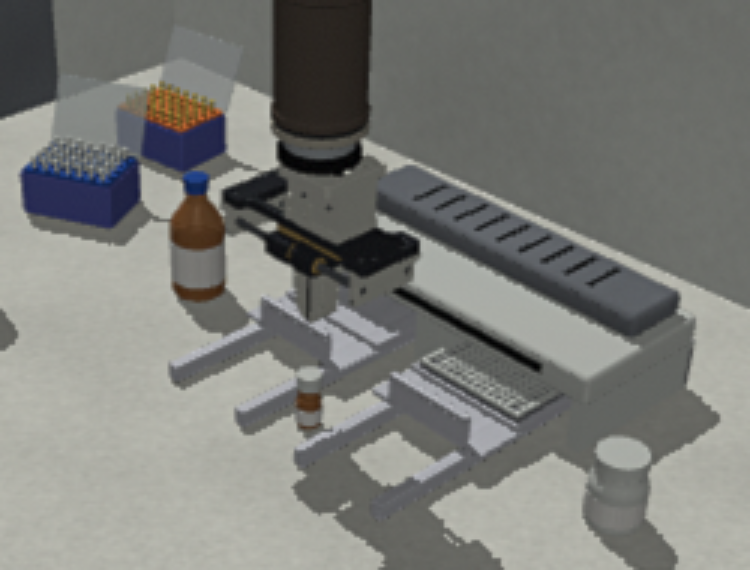

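The empty tray is home: the two lips line up within about 1 mm. The vial, at (309,400) in the side crop, has not moved. Next I go above the gap behind the loaded lip.

move_arm(steps="0 -0.02 -0.025 0 255;0 -0.045 -0.05 0 255;0 -0.07 -0.075 0 255;0 -0.09 -0.092 0 255;0 -0.09 -0.092 0 255;0 -0.09 -0.092 0 255;0 -0.09 -0.092 0 255")

```text
clock: 4.97
position: [0.6486, -0.0285, 0.1233]
ee_rot: [-1.187, 1.223, 1.188]
force: [-0.2, 0.4, 0.6]
width: 0.005
```

Run:
```python
from h import *; from cell import arm
plan(arm,[(.649,-.038,.125),(.649,-.038,.034)])
for n in("side",):
    r=arm.get_image(n); i=r["img"]; cv2.imwrite(f"pics/{n}3.png",cv2.resize(i[80:270,180:430],None,fx=3,fy=3))
```

```text
t 4.9667 p [ 0.6486 -0.0285  0.1233] F [-0.16  0.36  0.61] w 0.005
[[-0.001 -1.     0.029]
 [ 0.001  0.029  1.   ]
 [-1.     0.001  0.001]]
jaw err about world z (rad) -0.0017
(0.649, -0.038, 0.125) -> [-0.0017 -0.0007 -0.0094]
(0.649, -0.038, 0.034) -> [ 0.0893 -0.0007 -0.0095]
```

View pics/side3.png

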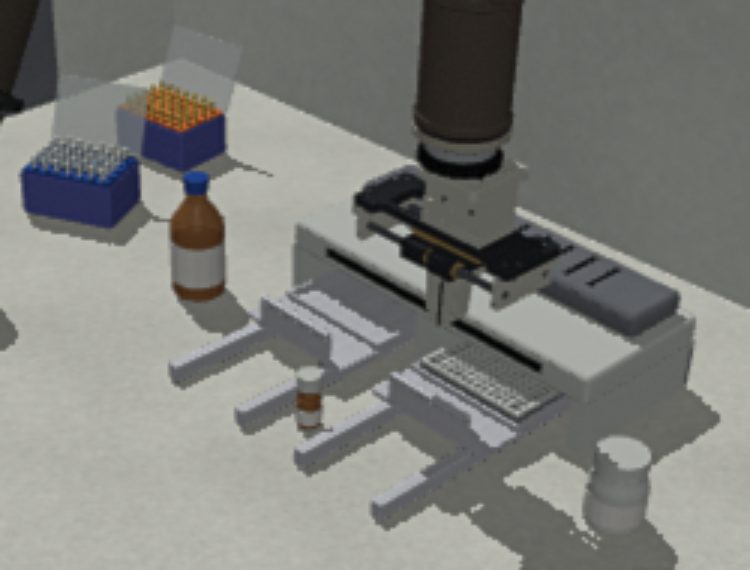

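The fingers are over the gap at the right x. I shift 9 mm right and descend, stopping just above lip height first.

move_arm(steps="0 0 -0.009 0 255;0.02 0 -0.009 0 255;0.04 0 -0.009 0 255;0.055 0 -0.009 0 255;0.055 0 -0.009 0 255;0.055 0 -0.009 0 255;0.055 0 -0.009 0 255")

```text
clock: 5.6
position: [0.649, -0.0393, 0.0698]
ee_rot: [-1.187, 1.223, 1.186]
force: [0.4, -0.7, 0.3]
width: 0.002
```

Run:
```python
from h import *; from cell import arm
plan(arm,[(.649,-.038,.034)])
r=arm.get_image("side"); i=r["img"]; cv2.imwrite(f"pics/side4.png",cv2.resize(i[150:250,290:420],None,fx=5,fy=5,interpolation=cv2.INTER_CUBIC))
```

```text
t 5.6 p [ 0.649  -0.0393  0.0698] F [ 0.38 -0.65  0.28] w 0.002
[[ 0.001 -1.     0.03 ]
 [ 0.     0.03   1.   ]
 [-1.    -0.001  0.   ]]
jaw err about world z (rad) -0.0006
(0.649, -0.038, 0.034) -> [0.0358 0.     0.0013]
```

View pics/side4.png

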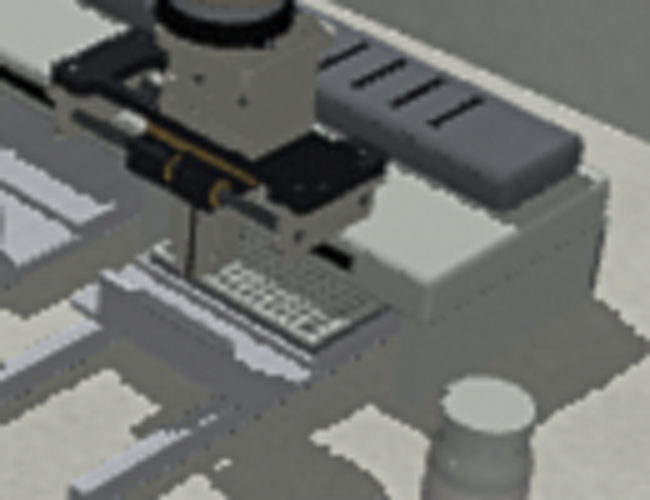

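move_arm(steps="0.008 0 0 0 255;0.016 0 0 0 255;0.024 0 0 0 255;0.032 0 0 0 255;0.035 0 0 0 255;0.035 0 0 0 255")

```text
clock: 6.15
position: [0.6476, -0.0394, 0.0323]
ee_rot: [-1.185, 1.225, 1.188]
force: [0.6, 0.1, 0.4]
width: 0.01
```

Run:
```python
from h import *; from cell import arm
plan(arm,[])
r=arm.get_image("side"); i=r["img"]; cv2.imwrite(f"pics/side5.png",cv2.resize(i[150:250,290:420],None,fx=5,fy=5,interpolation=cv2.INTER_CUBIC))
```

```text
t 6.15 p [ 0.6476 -0.0394  0.0323] F [0.61 0.15 0.37] w 0.01
[[-0.002 -1.     0.031]
 [ 0.     0.031  1.   ]
 [-1.     0.002 -0.   ]]
jaw err about world z (rad) -0.0001
```

View pics/side5.png

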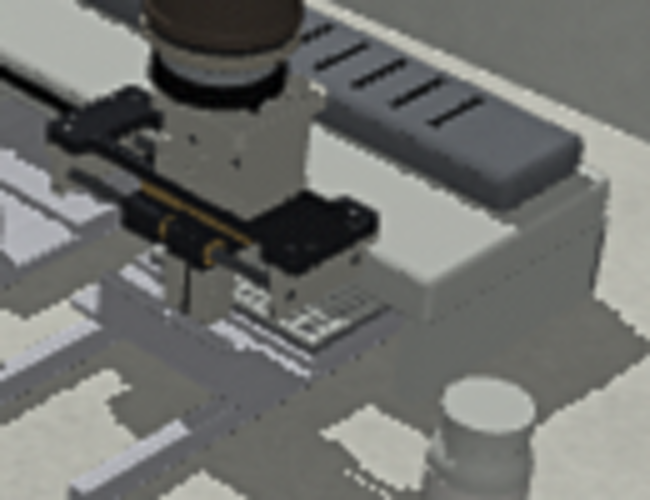

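The fingertip is behind the lip, at about (190,305), with no contact force. I start to draw the tray out gently.

move_arm(steps="0 0.002 0 0 255;0 0.004 0 0 255;0 0.006 0 0 255;0 0.008 0 0 255;0 0.01 0 0 255;0 0.013 0 0 255;0 0.016 0 0 255;0 0.02 0 0 255;0 0.024 0 0 255;0 0.028 0 0 255")

```text
clock: 7.03
position: [0.6204, -0.0384, 0.034]
ee_rot: [-1.187, 1.223, 1.186]
force: [2.1, 0.2, 1.2]
width: 0.008
```

Run:
```python
from h import *; from cell import arm
plan(arm,[])
r=arm.get_image("side"); i=r["img"]; cv2.imwrite(f"pics/side6.png",cv2.resize(i[150:260,280:420],None,fx=5,fy=5,interpolation=cv2.INTER_CUBIC))
```

```text
t 7.0333 p [ 0.6204 -0.0384  0.034 ] F [2.1  0.2  1.18] w 0.008
[[ 0.001 -1.     0.031]
 [ 0.     0.031  1.   ]
 [-1.    -0.001  0.   ]]
jaw err about world z (rad) -0.0002
```

View pics/side6.png

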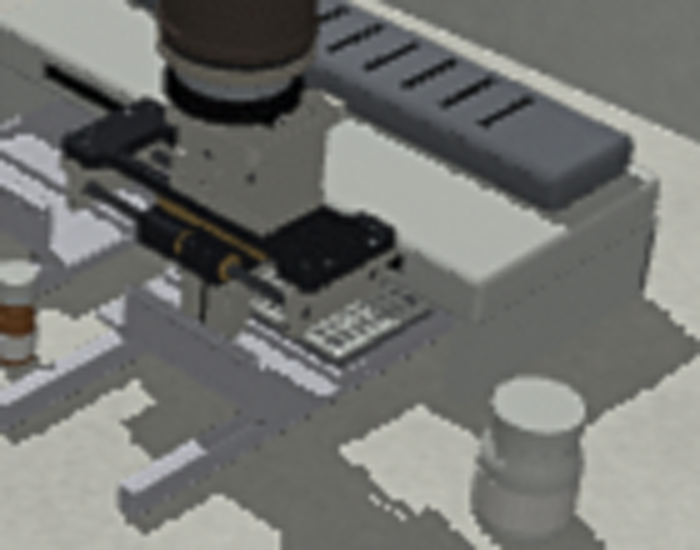

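move_arm(steps="0 0.004 0 0 255;0 0.009 0 0 255;0 0.015 0 0 255;0 0.021 0 0 255;0 0.027 0 0 255;0 0.033 0 0 255;0 0.039 0 0 255;0 0.045 0 0 255;0 0.05 0 0 255;0 0.055 0 0 255")

```text
clock: 7.92
position: [0.5648, -0.0367, 0.0337]
ee_rot: [-1.186, 1.224, 1.187]
force: [2.0, 2.2, 0.1]
width: 0.006
```

move_arm(steps="0 0.005 0 0 255;0 0.01 0 0 255;0 0.014 0 0 255;0 0.018 0 0 255;0 0.022 0 0 255;0 0.025 0 0 255;0 0.027 0 0 255;0 0.029 0 0 255;0 0.031 0 0 255")

```text
clock: 8.67
position: [0.5345, -0.0359, 0.0337]
ee_rot: [-1.186, 1.224, 1.186]
force: [3.1, 0.9, -1.0]
width: 0.002
```

move_arm(steps="0 0.001 0 0 255;0 0.002 0 0 255;0 0.003 0 0 255;0 0.004 0 0 255;0 0.005 0 0 255;0 0.006 0 0 255;0 0.007 0 0 255;0 0.007 0 0 255")

```text
clock: 9.33
position: [0.5304, -0.0359, 0.0343]
ee_rot: [-1.189, 1.22, 1.182]
force: [9.2, -0.1, -6.3]
width: 0.002
```

move_arm(steps="0 0.001 0 0 255;0 0.002 0 0 255;0 0.002 0 0 255;0 0.002 0 0 255")

```text
clock: 9.67
position: [0.5304, -0.0359, 0.0346]
ee_rot: [-1.191, 1.218, 1.18]
force: [15.9, 0.3, -10.3]
width: 0.004
```

It is against the stop (16 N, no motion). I come off the lip, go straight up and move clear.

move_arm(steps="0 -0.003 0 0 255;0 -0.006 0 0 255;0 -0.01 0 0 255;0 -0.013 0 0 255;0 -0.013 0 0 255;-0.02 -0.013 0 0 255;-0.05 -0.013 0 0 255;-0.09 -0.013 0 0 255;-0.13 -0.013 0 0 255;-0.17 -0.013 0 0 255")

```text
clock: 10.5
position: [0.5375, -0.0362, 0.2053]
ee_rot: [-1.186, 1.225, 1.187]
force: [0.8, 0.3, -0.6]
width: 0.005
```

move_arm(steps="-0.02 0.03 0 0 255;-0.02 0.06 -0.03 0 255;-0.02 0.09 -0.06 0 255;-0.02 0.12 -0.09 0 255;-0.02 0.12 -0.13 0 255;-0.02 0.12 -0.17 0 255;-0.02 0.12 -0.21 0 255;-0.02 0.12 -0.25 0 255;-0.02 0.12 -0.25 0 255;-0.02 0.12 -0.25 0 255")

```text
clock: 11.33
position: [0.4096, -0.2845, 0.2235]
ee_rot: [-1.183, 1.227, 1.183]
force: [0.4, 0.1, 0.9]
width: 0.006
```

Run:
```python
from h import *; from cell import arm
plan(arm,[])
for n in("side","top"):
    r=arm.get_image(n); i=r["img"]; cv2.imwrite(f"pics/{n}9.png",cv2.resize(i[80:270,180:430],None,fx=3,fy=3))
    w=cloud(r).reshape(-1,3); w=w[~np.isnan(w[:,0])]
    for nm,y0,y1,x0,x1 in(("empty",.11,.205,.6,.66),("loaded",-.087,.013,.49,.55)):
        L=w[(w[:,2]>.044)&(w[:,2]<.062)&(w[:,0]>x0)&(w[:,0]<x1)&(w[:,1]>y0)&(w[:,1]<y1)]
        print(n,nm,len(L),(L@RX).mean().round(4) if len(L) else None)
    P=w[(w[:,0]>.58)&(w[:,0]<.655)&(w[:,1]>-.09)&(w[:,1]<.015)];print("plate z",np.percentile(P[:,2],[10,50,90]).round(4))
```

```text
t 11.3333 p [ 0.4096 -0.2845  0.2235] F [0.37 0.13 0.86] w 0.006
[[-0.001 -0.999  0.036]
 [-0.001  0.036  0.999]
 [-1.     0.001 -0.001]]
jaw err about world z (rad) 0.005
side empty 107 0.6243
side loaded 148 0.5134
plate z [0.0349 0.0381 0.041 ]
top empty 105 0.6258
top loaded 102 0.5154
plate z [0.0321 0.0368 0.0415]
```

View pics/top9.png

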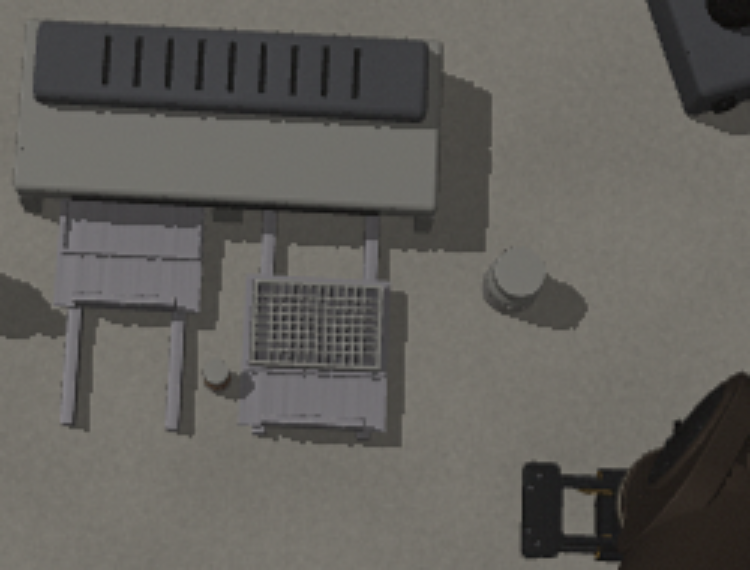

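View pics/side9.png

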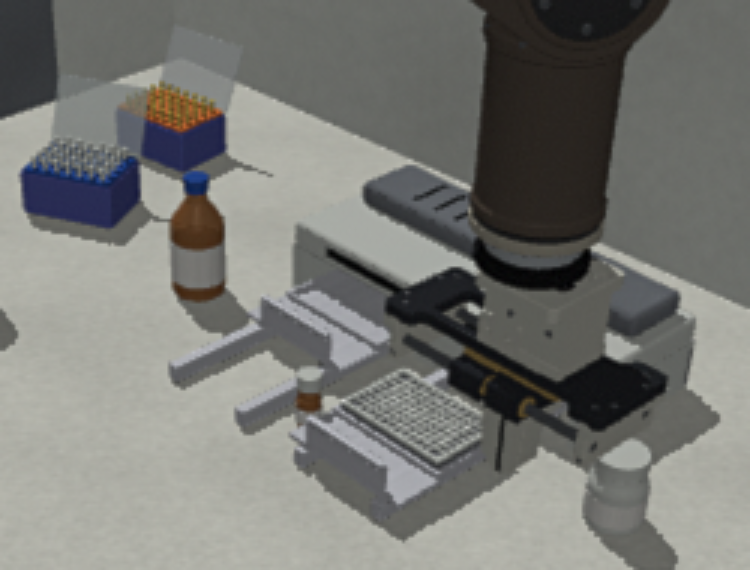

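The loaded lip moved 110 mm (top view 0.6251 → 0.5154). The plate, at about (315,325) in the top crop, lies flat in its nest. The vial and jar have not moved, and the arm is clear.

```bash
python3 -c "
from cell import arm
print(arm.sign_off())"
```

```text
the job is handed in; nothing more can be done
None
```

The empty tray is home, the loaded tray is out at its stop with the microplate flat in its nest, and the job is handed in. The run took about 11 s; sign-off reports no verdict.

- **Empty tray:** I pushed it in with shut fingers on the lip's front face until it stopped, at about 23 N. Afterwards its lip lined up with the loaded tray's lip, still home, to within about 1 mm.
- **Loaded tray:** I lowered the shut fingertips behind the lip, drew the tray out slowly to its stop (about 16 N) and backed off before lifting. The lip moved about 110 mm by both cameras.
- **Last checks:** The plate's upper surface read about 37–38 mm above the bench, level with a seated plate. The vial, jar and bottle looked unmoved in the final pictures. The wrist force was about 1 N with the arm up and clear.
- **Not checked:** I did not recheck the beaker and timer after the moves, but the fingers never came near either one.

No check failed or disagreed.

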